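# Find the packed gift box by its weight

### The arm

A 7-joint arm with a two-finger parallel gripper is mounted at the origin on a cart in front of the work surface, level with it; the furniture and walls round the work are solid. World frame = base frame: x ahead of the robot, y to its left, z up, the work surface at z = 0. Lengths are in m, angles in rad, forces in N, time in s.
With the tool pointing down it reaches from about 0.425 to 0.925 m from the base axis. Payload 6.8 kg.
Tool frame: the origin (TCP) lies on the centre line of the jaws, within the pads' length; the fingertips stand bot.tip_reach ahead of it and the grasp point (between the pads) lies 3 mm ahead of it (bot.tip_reach is the distance from the TCP to the fingertips, in m); z points along the fingers, y is the line along which they close (so a half turn about z gives the same grasp; the last joint's range is limited). The gripper opens to 85 mm and grips with 20 to 120 N. Pads are 22 mm wide; open, the fingers measure 114 mm over their backs; the gripper's body (76 mm by 85 mm) begins 54 mm behind the grasp point. The pads swing forward as they close: fully open they stand 13 mm farther back than shut.
Start: joints at [-1.442, 0.477, 0.022, 1.555, -0.011, 1.109, -0.083], TCP at [0.158, 0.656, 0.253] pointing down, gripper open.
Joint ranges: [-2.96, 2.96], [-0.34, 2.1], [-1.41, 1.46], [0.24, 2.44], [-1.37, 4.51], [0.17, 1.92], [-2.96, 2.96]. Speed limits (rad/s): [2.39, 2.39, 3.14, 3.14, 3.14, 3.14, 3.14].

### API

Orientations are given as a unit quaternion [w, x, y, z].
In Python, from station import bot gives the robot as it stands.
- The arm moves only by the tool jog_arm, never from a script. Its argument "deltas" is a list of rows, each a list of 7 numbers: the shift along the world's x, y, z in m, then the turn, a rotation vector about the world's x, y, z in rad, then the opening, from 0 (shut) to 1 (fully open). In form: [[x, y, z, rx, ry, rz, grip], ...]. A call has 1 to 10 rows; each row shifts and turns the commanded pose from where the row before left it; what a row does not reach is not made up. A row lasts 1/10 s, in which the tool goes at most 50 mm and 8.59 degrees, less where a joint would pass 70% of its speed; a pose out of reach is approached as far as the arm can. A call with a gripper value outside its range is refused whole. The fingers move at their own pace and stop on an object; "newtons" is the grip in N (left out, the last holds). Time passes only in rows, so rows that do not move let the fingers close. It gives the time, the measured TCP pose, the force, the opening and the grip force at its end, in the units of the state.
- bot.get_obs(): the state, without advancing time (a new reading comes with each control period).
- bot.read_camera(name): name is "scene" or "top"; returns a dict with "img" (420x560x3 uint8, red, green, blue), "K" (3x3 intrinsics, pixels), "dist_coeffs" ([k1, k2, p1, p2, k3] as OpenCV has them; the pictures are not rectified), "eye" and "attitude" of the camera in the world. Camera axes: x right, y down, z forward; pixel columns grow to the right and rows downward; lengths in m; the calibration is good to about 2 mm. A picture is of the moment at which its call begins. There is no depth.
- bot.hand_in(): hands the job in; it is judged then, once.
The state is a dict: "t": time; "q": joint angles; "joint_vel": joint speeds; "joint_torque": joint torques, N m; "eef_pos": TCP position; "tool_rot": TCP orientation; "contact_force": force on the tool from outside, world axes, zero at the start; "torque": the same for the moment, N m; "gripper_width": opening from 0.0 (shut) to 1.0 (fully open); "grasp_force": force on a finger pad.
Only numpy, scipy, OpenCV 4.12 (cv2) and the standard library are available. Lean on these libraries where they do the work, as an engineer would, in place of code of your own. Each camera call takes 0.05 s, during which the arm holds its last target. There are 200 camera calls.

### The job

Three identical closed gift boxes stand on the table; one is already packed and clearly heavier than the other two. Find the heavy one by lifting, and stand it upright, flat in the wooden tray; leave the two light boxes standing upright where they were, putting back any that you lifted.

Things in the scene. Friction and masses are not known exactly. Their poses are not given: they have to be found in the camera images.
- box_a: one of three gift boxes that look alike: rigid closed brown box, 52 x 72 x 64 mm (x, y, z), plum band over the lid along x, small pale round seal on the lid; origin at the centre of its underside, z up, x across the narrow 52 mm side; the lid does not open. Two boxes weigh 0.12 to 0.18 kg, the packed one 0.5 to 0.75 kg; which one that is changes from start to start
- box_b: one of three gift boxes that look alike: rigid closed brown box, 52 x 72 x 64 mm (x, y, z), plum band over the lid along x, small pale round seal on the lid; origin at the centre of its underside, z up, x across the narrow 52 mm side; the lid does not open. Two boxes weigh 0.12 to 0.18 kg, the packed one 0.5 to 0.75 kg; which one that is changes from start to start
- box_c: one of three gift boxes that look alike: rigid closed brown box, 52 x 72 x 64 mm (x, y, z), plum band over the lid along x, small pale round seal on the lid; origin at the centre of its underside, z up, x across the narrow 52 mm side; the lid does not open. Two boxes weigh 0.12 to 0.18 kg, the packed one 0.5 to 0.75 kg; which one that is changes from start to start
- tray: low square tray of pale wood, fixed to the table, 124 x 124 mm outside and 14 mm high; its walls are 6 mm thick and its floor lies 6 mm above the table, so that the inside is 112 x 112 mm and 8 mm deep; origin at the centre of its underside, z up

How it is judged:
At the end, for the whole second after the job is handed in: The heavy box stands at rest in the tray, flat on its floor with its centre within 35 mm of the tray's centre, upright within 0.1 rad, its weight (over 3.4 N) resting on the tray; the two light boxes are at rest, upright within 0.1 rad and within 40 mm of where they stood at the start (((horizontal distance between box_a and tray below 0.035 m and z of box_a in the frame of tray between 0.003 and 0.01 m and angle between each of box_a, box_b, box_c's own z axis and vertical below 0.1 rad and linear speed of each of box_a, box_b, box_c below 0.02 m/s and contact force between box_a and tray above 3.4 N and distance of each of box_b, box_c from where it was at the start of the episode below 0.04 m) or (horizontal distance between box_b and tray below 0.035 m and z of box_b in the frame of tray between 0.003 and 0.01 m and angle between each of box_b, box_a, box_c's own z axis and vertical below 0.1 rad and linear speed of each of box_b, box_a, box_c below 0.02 m/s and contact force between box_b and tray above 3.4 N and distance of each of box_a, box_c from where it was at the start of the episode below 0.04 m) or (horizontal distance between box_c and tray below 0.035 m and z of box_c in the frame of tray between 0.003 and 0.01 m and angle between each of box_c, box_a, box_b's own z axis and vertical below 0.1 rad and linear speed of each of box_c, box_a, box_b below 0.02 m/s and contact force between box_c and tray above 3.4 N and distance of each of box_a, box_b from where it was at the start of the episode below 0.04 m))); the robot touches nothing.
It also fails if it takes over 64 s, if anything falls off the work surface, if the arm or the gripper's body presses on something with over 40 N, if the wrist force passes 120 N, or if a joint passes its speed limit or range.

## Working session

There is one attempt and no reset: what is moved stays moved. The work goes in short steps, Python scripts to look and compute and a tool call to move; the robot and the scene stay as the last step left them, time stands still between calls to the robot, and variables do not carry over. Pictures are saved under pics/ and viewed, at most 10 in all, crops included, and the job is handed in when it is done.

Besides the shell and the picture viewer there is one more tool, called after "Call:" as a command line: name --pt "numbers of a row" for each row, then --argument value for the rest. jog_arm: Moves the arm, as the interface text tells. Its arguments: {"type":"object","properties":{"deltas":{"type":"array"},"newtons":{"type":"number"}},"required":["deltas"]}

```bash
mkdir -p pics; python3 - <<'E'
from station import bot
import cv2,numpy as np
o=bot.get_obs();print(o,bot.tip_reach)
ims=[]
for n in("scene","top"):
    c=bot.read_camera(n);print(n,c["K"],c["dist_coeffs"],c["eye"],c["attitude"]);cv2.imwrite(f"pics/{n}0.png",c["img"][...,::-1])
E
```

```text
{'t': 0.0, 'q': array([-1.44209838,  0.47780224,  0.02234806,  1.55647935, -0.01151839,
        1.10932957, -0.08307431]), 'joint_vel': array([ 0.0012339 ,  0.00080176, -0.00254405, -0.00112953,  0.00028597,
        0.00043857,  0.00014179]), 'joint_torque': array([ 2.21108958e-04, -5.96447754e+01,  1.60812624e+00, -2.81183946e+01,
        1.25248989e-02,  9.46018612e-03,  1.75045795e-05]), 'eef_pos': array([0.15822767, 0.65559992, 0.25231264]), 'tool_rot': array([-4.74587038e-05,  1.18106897e-01,  9.93000437e-01, -9.43995883e-04]), 'contact_force': array([ 0.57025717, -0.26221515, -0.23923562]), 'torque': array([ 0.07157524, -0.00835167,  0.05130669]), 'grasp_force': 0.0, 'gripper_width': 0.9962642566277675} 0.022
scene [[461.04986081   0.         289.77752765]
 [  0.         461.04986081 204.3456344 ]
 [  0.           0.           1.        ]] [-0.02474453  0.          0.          0.          0.        ] [0.17612465 0.39981828 0.44640135] [ 0.10598803 -0.17865565  0.84062862 -0.50019219]
top [[518.22854726   0.         278.7499404 ]
 [  0.         518.22854726 202.71915297]
 [  0.           0.           1.        ]] [-0.12450043  0.          0.          0.          0.        ] [ 0.36421594 -0.29992081  0.88531557] [ 0.06649123 -0.69634581  0.71232059 -0.05727827]
```

View pics/top0.png

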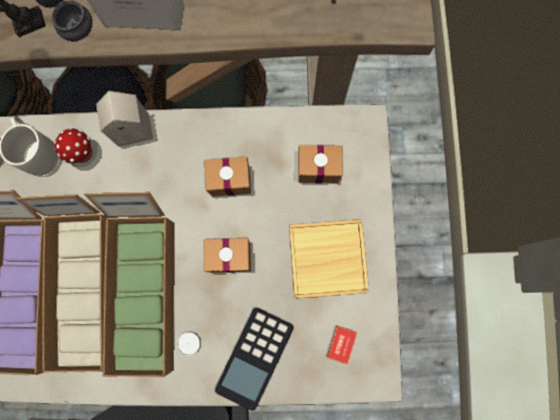

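View pics/scene0.png

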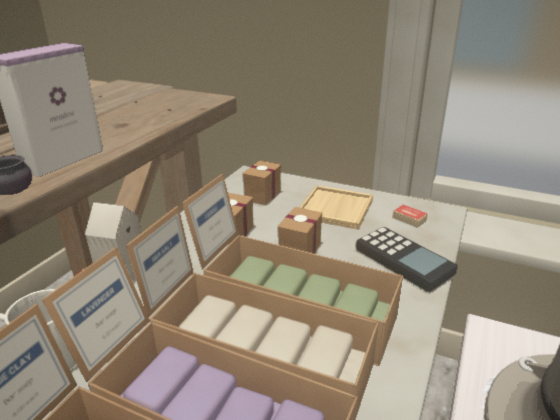

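The top view shows boxes with seals near (226,173), (320,160) and (226,254), and the tray near (329,258). The scene view shows the same four things, with the green soap crate, its sign and the calculator close by.

```bash
cat > h.py <<'E'
from station import bot
import cv2,numpy as np
from scipy.spatial.transform import Rotation as R
def ray(c,uv,z):
    p=cv2.undistortPoints(np.float32(uv).reshape(-1,1,2),c["K"],c["dist_coeffs"])[:,0]
    M=R.from_quat(c["attitude"],scalar_first=True)
    d=M.apply(np.c_[p,np.ones(len(p))]);e=np.array(c["eye"])
    return (e+d*((z-e[2])/d[:,2:]))
def seals(c):
    h=cv2.cvtColor(c["img"],cv2.COLOR_RGB2HSV)
    out=[]
    br=cv2.inRange(h,(5,120,60),(16,255,255)); pl=cv2.inRange(h,(140,60,30),(178,255,160))
    return h,br,pl
E
python3 - <<'E'
from h import *
c=bot.read_camera("top")
h=cv2.cvtColor(c["img"],cv2.COLOR_RGB2HSV)
for n,(u,v) in dict(p=(226,173),q=(320,160),r=(226,254)).items():
    m=np.zeros(h.shape[:2],np.uint8);m[v-14:v+14,u-14:u+14]=cv2.inRange(h[v-14:v+14,u-14:u+14],(0,0,180),(179,90,255))
    M=cv2.moments(m,True);s=(M['m10']/M['m00'],M['m01']/M['m00'])
    print(n,"seal",M['m00'],s,ray(c,[s],.064).round(4))
    w=h[v-35:v+35,u-40:u+40]
    b=((w[...,1]>100)&(w[...,2]>130)).astype(np.uint8)
    b=cv2.morphologyEx(b,cv2.MORPH_CLOSE,np.ones((15,15)))
    k=max(cv2.findContours(b,0,1)[0],key=cv2.contourArea)
    r=cv2.boxPoints(cv2.minAreaRect(k))+[u-40,v-35];W=ray(c,r,.064)
    print(W[:,:2].round(4).tolist(),W.mean(0).round(4),np.linalg.norm(np.diff(W,axis=0),axis=1).round(4))
t=((h[...,0]>14)&(h[...,0]<30)&(h[...,1]>70)&(h[...,2]>150)).astype(np.uint8);t[:, :275]=0;t[:210]=0;t[310:]=0;t[:,385:]=0
k=max(cv2.findContours(t,0,1)[0],key=cv2.contourArea)
W=ray(c,cv2.boxPoints(cv2.minAreaRect(k)),.014);print(W.round(4).tolist(),W.mean(0),np.linalg.norm(np.diff(W,axis=0),axis=1))
# extras
print(ray(c,[[172,225],[172,370],[160,215],[85,195]],.0).round(3), ray(c,[[388,107],[400,403],[150,140],[255,310]],0).round(3))
print(R.from_quat(bot.get_obs()["tool_rot"],scalar_first=True).as_matrix().round(3))
E
```

```text
p seal 157.0 (225.8343949044586, 172.6815286624204) [[ 0.5616 -0.2055  0.064 ]]
[[0.5843, -0.1683], [0.588, -0.2396], [0.5377, -0.2429], [0.5339, -0.1724]] [ 0.561  -0.2058  0.064 ] [0.0714 0.0504 0.0706]
q seal 155.0 (320.3741935483871, 159.5032258064516) [[ 0.5799 -0.3603  0.064 ]]
[[0.6036, -0.326], [0.6019, -0.3967], [0.5531, -0.3945], [0.5547, -0.3246]] [ 0.5783 -0.3605  0.064 ] [0.0707 0.0489 0.0699]
r seal 159.0 (225.52201257861634, 253.9496855345912) [[ 0.4292 -0.2044  0.064 ]]
[[0.4539, -0.1683], [0.4549, -0.2395], [0.4038, -0.2407], [0.4027, -0.1701]] [ 0.4288 -0.2046  0.064 ] [0.0712 0.0511 0.0705]
[[0.4813, -0.3055, 0.014], [0.488, -0.4324, 0.014], [0.3633, -0.4362, 0.014], [0.357, -0.312, 0.014]] [ 0.42239695 -0.37150324  0.014     ] [0.12704025 0.12477537 0.12440696]
[[ 0.486 -0.104  0.   ]
 [ 0.241 -0.105  0.   ]
 [ 0.504 -0.082  0.   ]
 [ 0.543  0.055  0.   ]] [[ 0.692 -0.491  0.   ]
 [ 0.179 -0.484  0.   ]
 [ 0.641 -0.061  0.   ]
 [ 0.339 -0.246  0.   ]]
[[-0.972  0.235 -0.   ]
 [ 0.235  0.972 -0.001]
 [-0.    -0.001 -1.   ]]
```

```bash
python3 - <<'E'
from h import *
s=bot.read_camera("scene");t=bot.read_camera("top")
def tri(a,b):
    e1,e2=np.array(s["eye"]),np.array(t["eye"])
    d1=ray(s,[a],0)[0]-e1 if a[1]>0 else 0; d2=ray(t,[b],0)[0]-e2
    k=np.linalg.lstsq(np.c_[d1,-d2],e2-e1,rcond=None)[0]
    P,Q=e1+k[0]*d1,e2+k[1]*d2; return ((P+Q)/2).round(3),np.linalg.norm(P-Q).round(3)
print("table corner",tri((236,98),(434,48)),"sign top",tri((214,178),(152,193)),tri((189,212),(88,195)))
print("house",tri((113,207),(120,93)),"seal r",tri((301,217),(226,254)))
E
```

```text
table corner (array([ 0.734, -0.539,  0.146]), np.float64(0.001)) sign top (array([ 0.516, -0.107,  0.162]), np.float64(0.01)) (array([ 0.507, -0.016,  0.158]), np.float64(0.01))
house (array([ 0.677, -0.046,  0.114]), np.float64(0.019)) seal r (array([ 0.427, -0.206,  0.067]), np.float64(0.004))
```

Call:
jog_arm --pt "0.024 -0.028 0 0 0 -0.127 1" --pt "0.024 -0.028 0 0 0 -0.127 1" --pt "0.024 -0.028 0 0 0 -0.127 1" --pt "0.024 -0.028 0 0 0 -0.127 1" --pt "0.024 -0.028 0 0 0 -0.127 1" --pt "0.024 -0.028 0 0 0 -0.127 1" --pt "0.024 -0.028 0 0 0 -0.127 1" --pt "0.024 -0.028 0 0 0 -0.127 1" --pt "0.024 -0.028 0 0 0 -0.127 1" --pt "0.024 -0.028 0 0 0 -0.127 1" --newtons 40

```text
t: 1.25
eef_pos: [0.3991, 0.375, 0.2534]
tool_rot: [-0.0, 0.686, 0.728, 0.0]
contact_force: [0.6, 0.4, 0.4]
gripper_width: 1.001
grasp_force: 0.0
```

Call:
jog_arm --pt "0.0125 -0.044 0 0 0 0 1" --pt "0.0125 -0.044 0 0 0 0 1" --pt "0.0125 -0.044 0 0 0 0 1" --pt "0.0125 -0.044 0 0 0 0 1" --pt "0.0125 -0.044 0 0 0 0 1" --pt "0.0125 -0.044 0 0 0 0 1" --pt "0.0125 -0.044 0 0 0 0 1" --pt "0.0125 -0.044 0 0 0 0 1" --pt "0.0125 -0.044 0 0 0 0 1" --pt "0.0125 -0.044 0 0 0 0 1"

```text
t: 2.25
eef_pos: [0.5236, -0.0655, 0.2535]
tool_rot: [0.0, 0.684, 0.73, 0.0]
contact_force: [0.4, -0.2, -0.7]
gripper_width: 0.996
grasp_force: 0.0
```

Call:
jog_arm --pt "0.009 -0.035 0 0 0 0 1" --pt "0.009 -0.035 0 0 0 0 1" --pt "0.01 -0.035 0 0 0 0 1" --pt "0.0095 -0.035 0 0 0 0 1" --pt "0 0 -0.045 0 0 0 1" --pt "0 0 -0.045 0 0 0 1" --pt "0 0 -0.03 0 0 0 1" --pt "0 0 0 0 0 0 1"

```text
t: 3.05
eef_pos: [0.558, -0.2026, 0.1293]
tool_rot: [-0.004, 0.684, 0.729, -0.002]
contact_force: [-0.6, -0.3, 0.6]
gripper_width: 0.998
grasp_force: 0.0
```

```bash
python3 - <<'E'
from h import *
for n in("top","scene"):
    c=bot.read_camera(n);cv2.imwrite(f"pics/{n}1.png",c["img"][...,::-1])
a=cv2.imread("pics/top1.png")[100:300,150:400];b=cv2.imread("pics/scene1.png")[120:320,170:420]
cv2.imwrite("pics/c1.png",cv2.resize(np.hstack([a,b]),(800,320)))
E
```

```text
(no output)
```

View pics/c1.png

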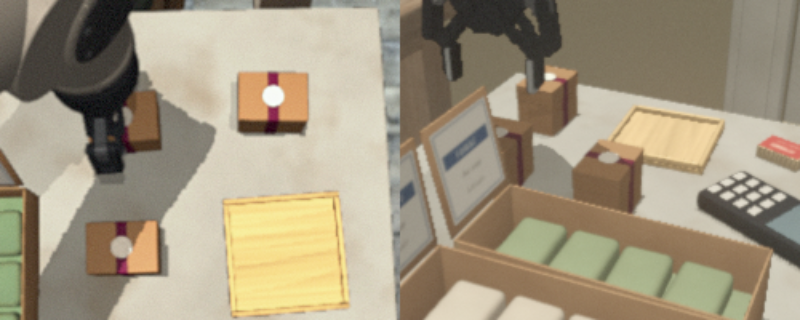

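The view shows the open jaws over the far box, and the near finger comes down on its near (low x) side. I'll descend.

Call:
jog_arm --pt "0 0 0 0 0 0 1" --pt "0 0 -0.03 0 0 0 1" --pt "0 0 -0.03 0 0 0 1" --pt "0 0 -0.028 0 0 0 1" --pt "0 0 0 0 0 0 1" --pt "0 0 0 0 0 0 1"

```text
t: 3.75
eef_pos: [0.5619, -0.2043, 0.047]
tool_rot: [0.001, 0.684, 0.729, 0.0]
contact_force: [0.2, -0.5, 1.2]
gripper_width: 0.998
grasp_force: 0.0
```

Call:
jog_arm --pt "0 0 0 0 0 0 0.4" --pt "0 0 0 0 0 0 0" --pt "0 0 0 0 0 0 0" --pt "0 0 0 0 0 0 0" --pt "0 0 0 0 0 0 0" --pt "0 0 0 0 0 0 0" --pt "0 0 0 0 0 0 0" --pt "0 0 0 0 0 0 0"

```text
t: 4.55
eef_pos: [0.562, -0.2042, 0.0471]
tool_rot: [0.001, 0.684, 0.729, 0.001]
contact_force: [-1.2, 1.0, 6.0]
gripper_width: 0.603
grasp_force: 42.6
```

Call:
jog_arm --pt "0 0 0.01 0 0 0 0" --pt "0 0 0.015 0 0 0 0" --pt "0 0 0.015 0 0 0 0" --pt "0 0 0 0 0 0 0" --pt "0 0 0 0 0 0 0" --pt "0 0 0 0 0 0 0" --pt "0 0 0 0 0 0 0"

```text
t: 5.25
eef_pos: [0.5604, -0.2036, 0.0847]
tool_rot: [-0.0, 0.684, 0.729, -0.0]
contact_force: [0.1, 0.0, -1.5]
gripper_width: 0.604
grasp_force: 42.1
```

1.5 N means a light box. I'll set it back down and go to the next one.

Call:
jog_arm --pt "0 0 -0.015 0 0 0 0" --pt "0 0 -0.015 0 0 0 0" --pt "0 0 -0.007 0 0 0 0" --pt "0 0 -0.002 0 0 0 0" --pt "0 0 0 0 0 0 0" --pt "0 0 0 0 0 0 0" --pt "0 0 0 0 0 0 0"

```text
t: 5.95
eef_pos: [0.5592, -0.2033, 0.0465]
tool_rot: [-0.002, 0.684, 0.729, -0.0]
contact_force: [-7.6, 4.4, 17.3]
gripper_width: 0.608
grasp_force: 44.6
```

Call:
jog_arm --pt "0 0 0 0 0 0 0.8" --pt "0 0 0 0 0 0 1" --pt "0 0 0 0 0 0 1" --pt "0 0 0 0 0 0 1" --pt "0 0 0 0 0 0 1" --pt "0 0 0.03 0 0 0 1" --pt "0 0 0.04 0 0 0 1" --pt "0 0 0.04 0 0 0 1" --pt "0 0 0 0 0 0 1"

```text
t: 6.85
eef_pos: [0.5639, -0.2055, 0.1615]
tool_rot: [0.004, 0.684, 0.729, 0.002]
contact_force: [-0.1, -0.2, -0.6]
gripper_width: 1.002
grasp_force: 0.0
```

Call:
jog_arm --pt "0.005 -0.039 0 0 0 -0.025 1" --pt "0.004 -0.039 0 0 0 -0.025 1" --pt "0.005 -0.039 0 0 0 -0.025 1" --pt "0.004 -0.039 0 0 0 -0.025 1" --pt "0 0 0 0 0 0 1" --pt "0 0 0 0 0 0 1" --pt "0 0 -0.03 0 0 0 1"

```text
t: 7.55
eef_pos: [0.5813, -0.3603, 0.1291]
tool_rot: [0.003, 0.719, 0.695, 0.001]
contact_force: [0.9, -0.4, -0.3]
gripper_width: 1.002
grasp_force: 0.0
```

```bash
python3 - <<'E'
from h import *
for n in("top","scene"):
    c=bot.read_camera(n);cv2.imwrite(f"pics/{n}2.png",c["img"][...,::-1])
a=cv2.imread("pics/top2.png")[100:300,150:400];b=cv2.imread("pics/scene2.png")[120:320,170:420]
cv2.imwrite("pics/c2.png",cv2.resize(np.hstack([a,b]),(800,320)))
E
```

```text
(no output)
```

View pics/c2.png

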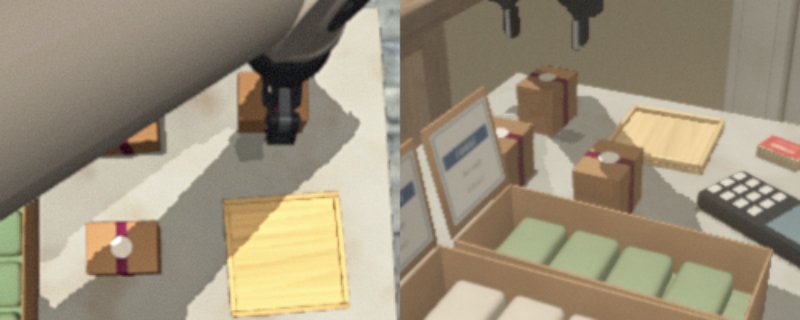

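The view shows box p back upright at its place, and the jaws above the box at the back right. I'll descend and grip.

Call:
jog_arm --pt "0 0 -0.03 0 0 0 1" --pt "0 0 -0.03 0 0 0 1" --pt "0 0 -0.02 0 0 0 1" --pt "0 0 0 0 0 0 1" --pt "0 0 0 0 0 0 1"

```text
t: 8.15
eef_pos: [0.5793, -0.3591, 0.0471]
tool_rot: [-0.0, 0.719, 0.695, 0.0]
contact_force: [0.4, -0.2, 0.8]
gripper_width: 1.001
grasp_force: 0.0
```

Call:
jog_arm --pt "0 0 0 0 0 0 0.4" --pt "0 0 0 0 0 0 0" --pt "0 0 0 0 0 0 0" --pt "0 0 0 0 0 0 0" --pt "0 0 0 0 0 0 0" --pt "0 0 0 0 0 0 0" --pt "0 0 0 0 0 0 0"

```text
t: 8.85
eef_pos: [0.5796, -0.3602, 0.0479]
tool_rot: [0.001, 0.72, 0.694, 0.001]
contact_force: [-1.1, 1.3, 6.2]
gripper_width: 0.604
grasp_force: 44.0
```

Call:
jog_arm --pt "0 0 0.01 0 0 0 0" --pt "0 0 0.015 0 0 0 0" --pt "0 0 0.015 0 0 0 0" --pt "0 0 0 0 0 0 0" --pt "0 0 0 0 0 0 0" --pt "0 0 0 0 0 0 0" --pt "0 0 0 0 0 0 0"

```text
t: 9.55
eef_pos: [0.5784, -0.3594, 0.0855]
tool_rot: [-0.001, 0.72, 0.694, -0.0]
contact_force: [-0.4, -0.1, -5.9]
gripper_width: 0.61
grasp_force: 43.9
```

5.9 N makes this the heavy box. I'll carry it to the tray.

Call:
jog_arm --pt "0 0 0.02 0 0 0 0" --pt "-0.02 -0.0015 0 0 0 0.01 0" --pt "-0.03 -0.002 0 0 0 0.017 0" --pt "-0.03 -0.002 0 0 0 0.017 0" --pt "-0.03 -0.002 0 0 0 0.017 0" --pt "-0.03 -0.002 0 0 0 0.017 0" --pt "-0.017 -0.002 0 0 0 0.007 0" --pt "0 0 0 0 0 0 0" --pt "0 0 0 0 0 0 0" --pt "0 0 0 0 0 0 0" --newtons 60

```text
t: 10.55
eef_pos: [0.4235, -0.3712, 0.1064]
tool_rot: [0.001, 0.689, 0.725, 0.0]
contact_force: [0.7, -0.1, -5.5]
gripper_width: 0.597
grasp_force: 66.9
```

```bash
python3 - <<'E'
from h import *
for n in("top","scene"):
    c=bot.read_camera(n);cv2.imwrite(f"pics/{n}3.png",c["img"][...,::-1])
a=cv2.imread("pics/top3.png")[120:320,150:400];b=cv2.imread("pics/scene3.png")[120:320,170:420]
cv2.imwrite("pics/c3.png",cv2.resize(np.hstack([a,b]),(800,320)))
E
```

```text
(no output)
```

View pics/c3.png

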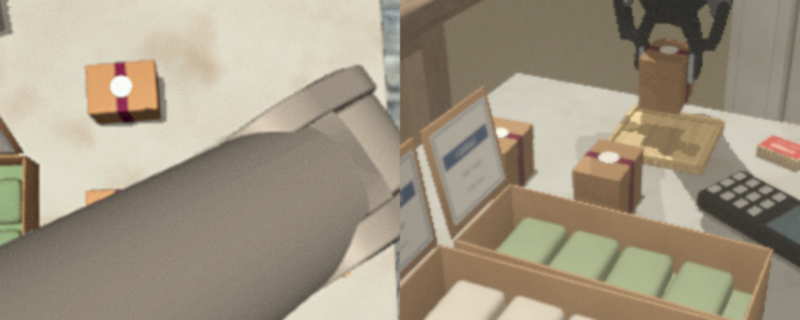

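The box hangs upright over the tray, and the two light boxes are undisturbed. I'll lower it.

Call:
jog_arm --pt "0 0 -0.015 0 0 0 0" --pt "0 0 -0.015 0 0 0 0" --pt "0 0 -0.012 0 0 0 0" --pt "0 0 -0.006 0 0 0 0" --pt "0 0 -0.003 0 0 0 0" --pt "0 0 -0.001 0 0 0 0" --pt "0 0 0 0 0 0 0" --pt "0 0 0 0 0 0 0"

```text
t: 11.45
eef_pos: [0.4222, -0.3716, 0.0547]
tool_rot: [0.001, 0.69, 0.724, 0.0]
contact_force: [-0.2, -0.7, -6.5]
gripper_width: 0.6
grasp_force: 67.0
```

Call:
jog_arm --pt "0 0 -0.001 0 0 0 0" --pt "0 0 -0.001 0 0 0 0" --pt "0 0 0 0 0 0 0" --pt "0 0 0 0 0 0 0"

```text
t: 11.85
eef_pos: [0.4222, -0.3716, 0.0539]
tool_rot: [0.001, 0.69, 0.724, 0.001]
contact_force: [-3.7, 3.5, 9.9]
gripper_width: 0.6
grasp_force: 68.9
```

Call:
jog_arm --pt "0 0 0 0 0 0 0.8" --pt "0 0 0 0 0 0 1" --pt "0 0 0 0 0 0 1" --pt "0 0 0 0 0 0 1" --pt "0 0 0 0 0 0 1" --pt "0 0 0.03 0 0 0 1" --pt "0 0 0.04 0 0 0 1" --pt "0 0 0.04 0 0 0 1" --pt "0 0 0.04 0 0 0 1" --pt "0 0 0 0 0 0 1"

```text
t: 12.85
eef_pos: [0.4239, -0.3738, 0.2074]
tool_rot: [0.005, 0.69, 0.724, 0.001]
contact_force: [-0.0, 0.3, 0.3]
gripper_width: 1.003
grasp_force: 0.0
```

Call:
jog_arm --pt "0.02 0.04 0.02 0 0 0 1" --pt "0.02 0.04 0.01 0 0 0 1" --pt "0.02 0.04 0 0 0 0 1" --pt "0.01 0.04 0 0 0 0 1" --pt "0.01 0.04 0 0 0 0 1" --pt "0 0.04 0 0 0 0 1" --pt "0 0.04 0 0 0 0 1" --pt "0 0.04 0 0 0 0 1" --pt "0 0.04 0 0 0 0 1" --pt "0 0.04 0 0 0 0 1"

```text
t: 13.85
eef_pos: [0.5013, 0.0303, 0.2319]
tool_rot: [-0.0, 0.69, 0.724, -0.0]
contact_force: [0.7, 0.1, -0.8]
gripper_width: 0.999
grasp_force: 0.0
```

Call:
jog_arm --pt "0 0.04 0 0 0 0 1" --pt "0 0.04 0 0 0 0 1" --pt "0 0.04 0 0 0 0 1" --pt "0 0.04 0 0 0 0 1" --pt "0 0.04 0 0 0 0 1" --pt "0 0 0 0 0 0 1" --pt "0 0 0 0 0 0 1"

```text
t: 14.55
eef_pos: [0.5013, 0.2295, 0.2315]
tool_rot: [-0.0, 0.689, 0.725, -0.001]
contact_force: [0.0, -0.6, 0.9]
gripper_width: 1.0
grasp_force: 0.0
```

```bash
python3 - <<'E'
from h import *
for n in("top","scene"):
    c=bot.read_camera(n);cv2.imwrite(f"pics/{n}4.png",c["img"][...,::-1])
a=cv2.imread("pics/top4.png")[120:320,150:400];b=cv2.imread("pics/scene4.png")[120:320,170:420]
cv2.imwrite("pics/c4.png",cv2.resize(np.hstack([a,b]),(800,320)))
c=bot.read_camera("top");h=cv2.cvtColor(c["img"],cv2.COLOR_RGB2HSV)
for (u,v),z in(((226,173),.064),((226,254),.064),((329,258),.07)):
    m=np.zeros(h.shape[:2],np.uint8);m[v-14:v+14,u-14:u+14]=cv2.inRange(h[v-14:v+14,u-14:u+14],(0,0,180),(179,90,255))
    M=cv2.moments(m,True);s=(M['m10']/max(1,M['m00']),M['m01']/max(1,M['m00']))
    print(M['m00'],ray(c,[s],z).round(4))
E
```

```text
159.0 [[ 0.5613 -0.204   0.064 ]]
159.0 [[ 0.4292 -0.2044  0.064 ]]
169.0 [[ 0.4225 -0.3715  0.07  ]]
```

View pics/c4.png

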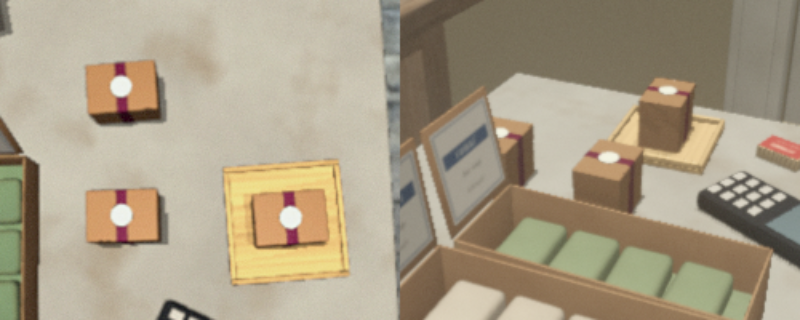

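The heavy box stands centred and flat in the tray. The light boxes are within 2 mm of where they started, and the arm is clear.

```bash
python3 -c "
from station import bot
print(bot.hand_in())"
```

```text
the job is handed in; nothing more can be done
None
```

The job is handed in (no verdict came back): the heavy box (about 0.6 kg by lifting) stands upright in the middle of the tray, and the light box I lifted (0.15 kg) is back within 2 mm of its place, with the third box never touched.

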